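# Slide a strap plate out over the end of a clamped rail

### The arm

A 6-joint arm with a two-finger parallel gripper is mounted at the origin on the work surface. World frame = base frame: x ahead of the robot, y to its left, z up, the work surface at z = 0. Lengths are in m, angles in degrees, forces in N, time in s.
With the tool pointing down it reaches from about 0.375 to 0.975 m from the base axis. Payload 3.8 kg.
Tool frame: the origin (TCP) lies midway between the tips of the shut fingers; the grasp point (between the pads) lies 19 mm behind it (tcp_to_grasp is the distance from the TCP to the grasp point, in m); z points along the fingers, x is the direction in which the jaws open and shut, and the axes are right-handed (so a half turn about z gives the same grasp; the last joint's range is limited). The gripper opens to 85 mm and grips with 20 to 120 N. Pads are 22 mm wide; open, the fingers measure 114 mm over their backs; the gripper's body (76 mm by 85 mm) begins 54 mm behind the grasp point. The pads swing forward as they close: fully open they stand 13 mm farther back than shut.
Start: joints at [62.859, 15.12, 91.902, -0, 72.978, -2.114], TCP at [0.286, 0.612, 0.231] pointing down, gripper open.
Joint ranges: [-150.88, 150.88], [-54.13, 125.18], [17.81, 147.31], [-75.09, 255.09], [0, 152.58], [-146.25, 146.25]. Speed limits (degrees/s): [147.25, 147.25, 180, 180, 180, 180].

### API

Orientations are given as a 3x3 rotation matrix whose columns are the frame's x, y, z axes.
In Python, from cell import state, get_image, get_calibration, job_done, tcp_to_grasp gives the robot as it stands.
- The arm moves only by the tool play_rows, never from a script. Its argument "series" is text: rows parted by semicolons, each of 7 numbers parted by spaces: the closure in counts, from 0 (fully open) to 255 (shut), then the shift along the tool's x, y, z in m, then the turn, a rotation vector about the tool's x, y, z in degrees. A call has exactly 8 rows; each row is the pose to reach, as a shift and turn from the pose commanded when the call began, along the tool's axes at that moment; what a row does not reach only later rows make up. A row lasts 1/8 s, in which the tool goes at most 62.5 mm and 10.7 degrees, less where a joint would pass 70% of its speed; a pose out of reach is approached as far as the arm can. A call with a gripper value outside its range is refused whole. The fingers move at their own pace and stop on an object; the grip force is fixed at half the most. Time passes only in rows, so rows that repeat a pose let the fingers close, or fill a call up. It gives the time, the measured TCP pose, the force and the opening at its end, in the units of the state.
- state(): the state, without advancing time (a new reading comes with each control period).
- get_image(name): name is "scene" or "top" or "wrist"; returns the picture (420x560x3 uint8, red, green, blue); there is no depth.
- get_calibration(name): a dict with "intrinsics" (3x3 intrinsics, pixels), "cam_to_world" (4x4, takes a point from camera to world coordinates); the wrist camera has in their place "hand_eye" (4x4, takes a point from camera to tool coordinates, whose origin is the TCP and whose axes are the tool frame's). Camera axes: x right, y up, looking along -z (the intrinsics and any distortion apply to the point x, -y, -z); pixel columns grow to the right and rows downward; lengths in m; the calibration is good to about 2 mm. The wrist camera is an equidistant fisheye: a pixel r from the principal point sees the ray r / f radians off the axis. A picture is of the moment at which its call begins: read the wrist's pose just before it. get_calibration takes no time and is no camera call.
- job_done(): hands the job in, once; it reports no verdict.
The state is a dict: "t": time; "q": joint angles; "dq": joint speeds; "tau": joint torques, N m; "tcp_pos": TCP position; "orientation": TCP orientation; "wrist_force": force on the tool from outside, world axes, zero at the start; "moment": the same for the moment, N m; "opening": opening from 0.0 (shut) to 1.0 (fully open).
Only numpy, scipy, OpenCV 4.12 (cv2) and the standard library are available. Lean on these libraries where they do the work, as an engineer would, in place of code of your own. Each camera call takes 0.05 s, during which the arm holds its last target. There are 200 camera calls.

### The job

A steel strap plate lies on the ledge of the clamped wooden rail: push it along the ledge, towards the yellow parts bin, until a third of it sticks out past that end of the rail, the leading blue line being level with the rail's end, so that its edge can be got hold of next. Only push it, with the fingers' tips or outsides: it must not be picked up, nor fall. Leave it lying flat and in line with the rail, and leave the other things where they stand.

Things in the scene. Friction and masses are not known exactly. Their poses are not given: they have to be found in the camera images.
- rail: Fixed pale maple rail. y runs along its length, x across it away from the robot, z up; origin on the bench under the ledge's middle. Ledge: its flat top, 50 mm up, x -42 to +42, y -150 to +150 mm; ends and near side open. A dark brown fence 16 mm wide, 10 mm above the ledge, runs along the far side (x +42 to +58). Orange clamp pads 30 mm high at y -90 and +90 behind it, steel bars to x +123.
- ledge_end_left (a point): Middle of the ledge's edge at the rail's left end (y = +150 mm in the rail's frame), at the height of the ledge.
- ledge_end_right (a point): Middle of the ledge's edge at the rail's right end (y = -150 mm in the rail's frame), at the height of the ledge.
- plate_mid (a point): Centre, half-way up, of the loose steel strap plate, 60 mm wide (x), 120 long (y), 6 thick, about 0.35 kg, flat on the ledge, its length within 4 degrees of the rail's. A push of 1 to 4 N slides it; it stays where left. Two 3 mm wide blue lines cross its top, each 40 mm (a third of its length) from an end, 20 mm from the centre; black dots are painted screw holes.
- bin: Yellow open parts bin with brass screws, 100 x 90 x 50 mm, on the bench beyond one end of the rail (left or right); it marks the end to push towards. Loose; origin at the centre of its underside.
- glue: White glue bottle with orange cap, 56 mm across, 130 mm tall, on the bench beyond the other end of the rail. Loose; origin at the centre of its underside.
- offcut: Dark wood offcut 45 x 110 x 22 mm lying on the bench on the robot's side of the rail. Loose; origin at the centre of its underside.
- driver: Screwdriver lying on the bench on the far side of the rail. Loose; origin under its middle.
Mind the look-alikes: they are no part of the job. Of the things shaped like the bin, the yellow one is meant.

How it is judged (in metres and radians):
At the end, for the whole second after the job is handed in: The plate lies flat on the ledge, in line with the rail within 8 degrees and not hanging more than about 12 mm over the near side, and sticks out by 40 mm, give or take 10 mm, past the end of the rail that is on the yellow bin's side (((y of bin in the frame of rail above 0 m and y of plate_mid in the frame of rail between 0.12 and 0.14 m) or (y of bin in the frame of rail below 0 m and y of plate_mid in the frame of rail between -0.14 and -0.12 m)) and x of plate_mid in the frame of rail between -0.024 and 0.016 m and z of plate_mid in the frame of rail between 0.05 and 0.056 m and angle between the y axis of plate_mid and the y axis of rail, either way round below 0.14 rad and angle between plate_mid's own z axis and vertical below 0.05 rad); the robot touches nothing.
It fails at once if the plate was picked up or rode up off the ledge (z of plate_mid in the frame of rail above 0.061 m).
It fails at once if the plate fell or tipped off the ledge (z of plate_mid in the frame of rail below 0.043 m or angle between plate_mid's own z axis and vertical above 0.25 rad).
It fails at once if the bin, glue bottle, offcut or screwdriver was moved by more than 20 mm (distance of any of bin, glue, offcut, driver from where it was at the start of the episode above 0.02 m).
It also fails if it takes over 48 s, if anything falls off the work surface, if the arm or the gripper's body presses on something with over 40 N, if the wrist force passes 120 N, or if a joint passes its speed limit or range.

## Working session

There is one attempt and no reset: what is moved stays moved. The work goes in short steps, Python scripts to look and compute and a tool call to move; the robot and the scene stay as the last step left them, time stands still between calls to the robot, and variables do not carry over. Pictures are saved under pics/ and viewed, about 8 in all and at most 12, crops included, and the job is handed in when it is done.

Besides the shell and the picture viewer there is one more tool, called after "Emit:" in YAML: its name, and indented under it one key for each argument. play_rows: Moves the arm, as the interface text tells. Its arguments: {"type":"object","properties":{"series":{"type":"string"}},"required":["series"]}

```bash
mkdir -p pics; cat > h.py <<'E'
import numpy as np,cv2
from cell import *
def save(n,f):
    im=get_image(n); cv2.imwrite('pics/'+f,im[:,:,::-1]); return im
def ray(n,u,v):
    c=get_calibration(n);K=np.array(c['intrinsics']);T=np.array(c['cam_to_world'])
    d=np.linalg.inv(K)@[u,v,1]; d=T[:3,:3]@[d[0],-d[1],-d[2]]
    return T[:3,3],d/np.linalg.norm(d)
def atz(n,u,v,z):
    o,d=ray(n,u,v); return o+d*(z-o[2])/d[2]
def tri(a,b):
    (o1,d1),(o2,d2)=ray(*a),ray(*b)
    s=np.linalg.lstsq(np.c_[d1,-d2],o2-o1,rcond=None)[0]
    p,q=o1+s[0]*d1,o2+s[1]*d2
    return (p+q)/2,np.linalg.norm(p-q)
E
python3 - <<'E'
from h import *
a=save('top','top0.png');b=save('scene','scene0.png')
s=state();print(s['t'],s['tcp_pos'],np.round(s['orientation'],3),tcp_to_grasp if not callable(tcp_to_grasp) else '')
for n in('top','scene','wrist'):
    c=get_calibration(n);print(n,{k:np.round(v,3).tolist() if not isinstance(v,str) else v for k,v in c.items()})
E
```

```text
0.1 [0.28526861 0.61104098 0.23007162] [[ 0.423  0.906 -0.001]
 [ 0.906 -0.423 -0.002]
 [-0.002 -0.    -1.   ]] 0.0187
top {'intrinsics': [[412.246, 0.0, 277.263], [0.0, 412.246, 199.515], [0.0, 0.0, 1.0]], 'cam_to_world': [[0.015, 0.981, -0.195, 0.316], [-1.0, 0.012, -0.015, 0.042], [-0.013, 0.195, 0.981, 1.285], [0.0, 0.0, 0.0, 1.0]]}
scene {'intrinsics': [[535.422, 0.0, 280.114], [0.0, 535.422, 212.591], [0.0, 0.0, 1.0]], 'cam_to_world': [[0.124, -0.653, 0.747, 1.603], [0.992, 0.086, -0.09, -0.056], [-0.006, 0.752, 0.659, 0.956], [0.0, 0.0, 0.0, 1.0]]}
wrist {'intrinsics': [[325.192, 0.0, 273.448], [0.0, 325.192, 204.067], [0.0, 0.0, 1.0]], 'hand_eye': [[1.0, 0.0, 0.0, -0.0], [0.0, -0.95, -0.311, -0.079], [0.0, 0.311, -0.95, -0.144], [0.0, 0.0, 0.0, 1.0]]}
```

View pics/top0.png

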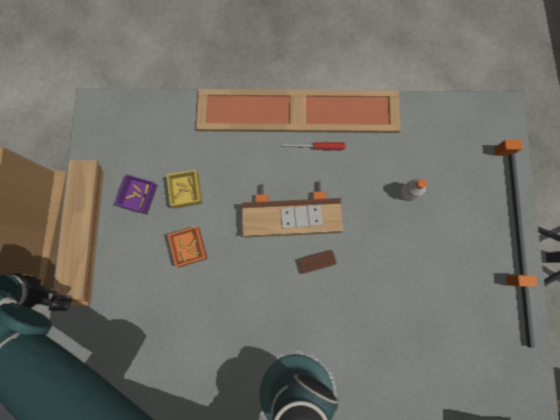

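View pics/scene0.png

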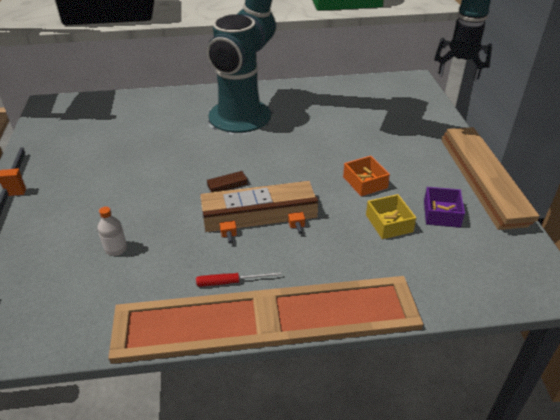

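The top view shows the yellow bin at (183,188), left of the rail (243–342, 200–237), so the push goes to +y. The plate is at (281–322, 205–228). I'll enlarge both views to measure it.

```bash
python3 - <<'E'
import cv2,numpy as np
a=cv2.imread('pics/top0.png')[185:250,230:355];b=cv2.imread('pics/scene0.png')[165:245,190:330]
f=lambda x,s:cv2.resize(x,None,fx=s,fy=s,interpolation=cv2.INTER_CUBIC)
a=f(a,5);b=f(b,4) 
c=np.zeros((a.shape[0]+b.shape[0],max(a.shape[1],b.shape[1]),3),np.uint8)
c[:a.shape[0],:a.shape[1]]=a;c[a.shape[0]:,:b.shape[1]]=b;cv2.imwrite('pics/c1.png',c);print(c.shape)
E
```

```text
(645, 625, 3)
```

View pics/c1.png

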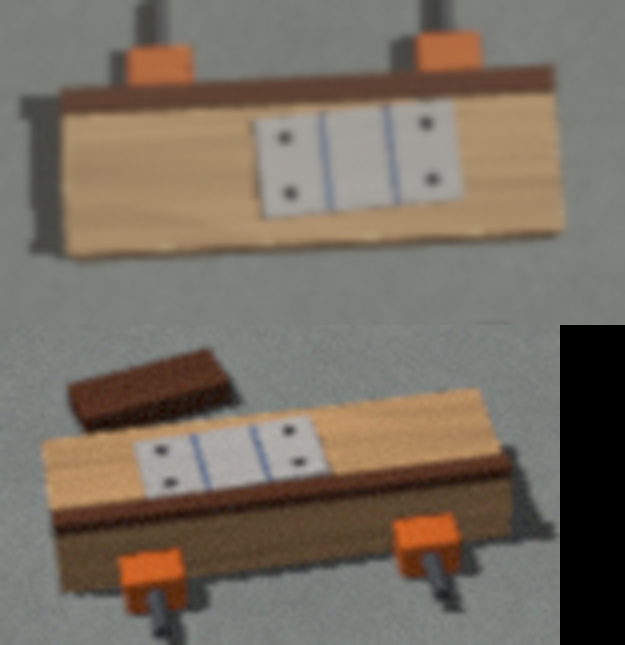

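```bash
cat >> h.py <<'E'
TT=lambda x,y:('top',230+(x+.5)/5-.5,185+(y+.5)/5-.5)
SS=lambda x,y:('scene',190+(x+.5)/4-.5,165+(y-325+.5)/4-.5)
E
python3 - <<'E'
from h import *
for n,t,s in [('plate nearL',(263,217),(313,417)),('farL',(256,119),(328,472)),('nearR',(463,198),(136,442)),('farR',(456,100),(148,497)),('ledge nearL',(67,250),(481,390)),('ledge nearR',(564,233),(42,440))]:
    p,e=tri(TT(*t),SS(*s)); z=.056 if 'le' not in n[:2] else .05
    print(n,np.round(p,4),round(e,4),'top@z',np.round(atz(*TT(*t),z),4),'sc@z',np.round(atz(*SS(*s),z),4))
print('fence foot',[np.round(atz(*TT(*t),.05),4) for t in((62,112),(555,91))])
print('bin',atz('top',183,188,0.03),'offcut',[atz('top',u,v,.022) for u,v in((298,261),(336,257))])
E
```

```text
plate nearL [0.4738 0.0462 0.0527] 0.002 top@z [0.4733 0.0452 0.056 ] sc@z [0.4781 0.0469 0.056 ]
farL [0.5334 0.0505 0.0533] 0.0005 top@z [0.5329 0.0502 0.056 ] sc@z [0.5366 0.0504 0.056 ]
nearR [ 0.4867 -0.0738  0.0542] 0.0021 top@z [ 0.4864 -0.0746  0.056 ] sc@z [ 0.4891 -0.0727  0.056 ]
farR [ 0.5462 -0.0691  0.0561] 0.0033 top@z [ 0.5461 -0.0708  0.056 ] sc@z [ 0.5464 -0.0675  0.056 ]
ledge nearL [0.453  0.1645 0.0475] 0.0028 top@z [0.4526 0.1629 0.05  ] sc@z [0.4561 0.1653 0.05  ]
ledge nearR [ 0.4672 -0.1358  0.0468] 0.0006 top@z [ 0.4668 -0.1357  0.05  ] sc@z [ 0.4713 -0.1352  0.05  ]
fence foot [array([0.5368, 0.1685, 0.05  ]), array([ 0.5536, -0.1316,  0.05  ])]
bin [0.59853233 0.35746729 0.03      ] offcut [array([ 0.37765068, -0.00385102,  0.022     ]), array([ 0.39130618, -0.11904515,  0.022     ])]
```

Triangulated heights agree with the text to about 3 mm. The ledge came out at 0.047 and the plate top at 0.054. The rail is yawed about 3° with its origin near (0.503, 0.0165). The plate is at rail (0.0055, -0.0285) and skewed about 3°.

Plan: push the trailing edge with two half-closed fingertips side by side, about 158 mm to +y.

Emit:
play_rows:
  series: "170 -0.035 0.032 0 0 0 4; 170 -0.07 0.064 0 0 0 8; 170 -0.105 0.096 0 0 0 12; 170 -0.14 0.128 0 0 0 16; 170 -0.175 0.16 0 0 0 20; 170 -0.21 0.192 0 0 0 24; 170 -0.245 0.224 0 0 0 28; 170 -0.278 0.256 0 0 0 31"

```text
t: 1.1
tcp_pos: [0.3998, 0.2498, 0.2309]
orientation: [[0.83, 0.557, -0.0], [0.557, -0.83, -0.0], [-0.0, 0.0, -1.0]]
wrist_force: [-0.0, -0.5, 0.2]
opening: 0.331
```

```bash
cat >> h.py <<'E'
def goto(x,y,z,yaw):
    s=state();R=np.array(s['orientation']);p=np.array(s['tcp_pos'])
    cur=np.degrees(np.arctan2(R[1,0],R[0,0]))
    print('t',round(s['t'],2),'p',np.round(p,4),'yaw',round(cur,2),'F',np.round(s['wrist_force'],2),'op',round(s['opening'],3),'Rz',np.round(R[:,2],4))
    print('shift',np.round(R.T@(np.array([x,y,z])-p),4),'turn z',round(-(yaw-cur),2))
E
python3 -c "
from h import *
goto(.5145,-.108,.15,3)"
```

```text
t 1.1 p [0.3998 0.2498 0.2309] yaw 33.88 F [-0.02 -0.5   0.18] op 0.331 Rz [-3.e-04 -3.e-04 -1.e+00]
shift [-0.1041  0.3609  0.081 ] turn z 30.88
```

Emit:
play_rows:
  series: "170 -0.015 0.052 0 0 0 4.5; 170 -0.03 0.103 0 0 0 9; 170 -0.045 0.155 0 0 0 13.5; 170 -0.06 0.206 0.01 0 0 18; 170 -0.075 0.258 0.03 0 0 22.5; 170 -0.09 0.31 0.05 0 0 27; 170 -0.104 0.361 0.07 0 0 30.9; 170 -0.104 0.361 0.081 0 0 30.9"

```text
t: 2.1
tcp_pos: [0.5153, -0.109, 0.1487]
orientation: [[0.999, 0.049, -0.002], [0.049, -0.999, -0.0], [-0.002, 0.0, -1.0]]
wrist_force: [-0.5, 0.4, -0.4]
opening: 0.333
```

```bash
python3 -c "
from h import *
goto(.5145,-.108,.08,3)
save('wrist','w1.png')"
```

```text
t 2.1 p [ 0.5153 -0.109   0.1487] yaw 2.81 F [-0.48  0.43 -0.36] op 0.333 Rz [-1.6e-03 -3.0e-04 -1.0e+00]
shift [-0.0006 -0.0011  0.0687] turn z -0.19
```

View pics/w1.png

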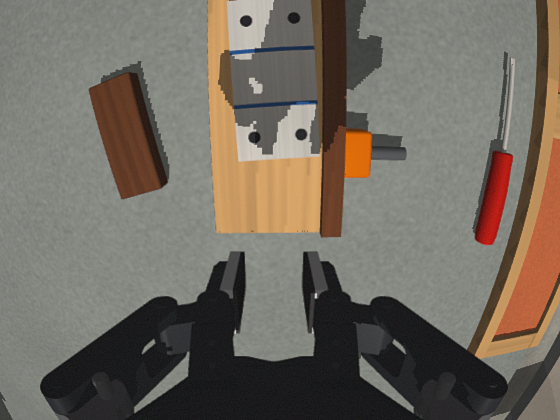

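The wrist view shows the plate's trailing edge from (240,162) to (320,155) and the rail's right end from (217,233) to (321,233). The fingers are just short of the ledge in image terms, so I'll check them metrically.

```bash
cat >> h.py <<'E'
def wrist_at(u,v,z):
    c=get_calibration('wrist');K=np.array(c['intrinsics']);H=np.array(c['hand_eye'])
    s=state();R=np.array(s['orientation']);p=np.array(s['tcp_pos'])
    a=np.array([u-K[0,2],v-K[1,2]])/K[0,0];r=np.hypot(*a)
    d=np.array([a[0]/r*np.sin(r),-a[1]/r*np.sin(r),-np.cos(r)])
    o=R@H[:3,3]+p;d=R@H[:3,:3]@d
    return o+d*(z-o[2])/d[2]
def rail(p):
    a=np.radians(3.0);d=np.array(p[:2])-[.503,.0165]
    return np.array([d@[np.cos(a),np.sin(a)],d@[-np.sin(a),np.cos(a)]])
E
python3 - <<'E'
from h import *
for n,u,v,z in[('tr near',240,162,.056),('tr far',320,155,.056),('end near',217,233,.05),('end far',321,233,.05),('line near',233,108,.056),('line far',317,102,.056),('line2 near',230,53,.056),('line2 far',315,47,.056),('near edge',208,20,.05),('fence foot',325,20,.05)]:
    p=wrist_at(u,v,z);print(n,np.round(p,4),np.round(rail(p),4))
E
```

```text
tr near [ 0.4875 -0.0732  0.056 ] [-0.0202 -0.0888]
tr far [ 0.546  -0.0648  0.056 ] [ 0.0387 -0.0835]
end near [ 0.4691 -0.1336  0.05  ] [-0.0417 -0.1481]
end far [ 0.5536 -0.1291  0.05  ] [ 0.0429 -0.1481]
line near [ 0.4811 -0.0336  0.056 ] [-0.0245 -0.0489]
line far [ 0.541  -0.0261  0.056 ] [ 0.0357 -0.0446]
line2 near [0.4772 0.0067 0.056 ] [-0.0262 -0.0085]
line2 far [0.5373 0.0141 0.056 ] [ 0.0341 -0.0042]
near edge [0.4585 0.0335 0.05  ] [-0.0435  0.0193]
fence foot [0.5444 0.037  0.05  ] [0.0424 0.0183]
```

Wrist measurements agree within 2 mm. Now the descent, guarded near the ledge.

Emit:
play_rows:
  series: "170 0 -0.001 0.03 0 0 0; 170 0 -0.001 0.06 0 0 0; 170 0 -0.001 0.08 0 0 0; 170 0 -0.001 0.087 0 0 0; 170 0 -0.001 0.09 0 0 0; 170 0 -0.001 0.092 0 0 0; 170 0 -0.001 0.0935 0 0 0; 170 0 -0.001 0.0935 0 0 0"

```text
t: 3.15
tcp_pos: [0.5156, -0.1052, 0.0572]
orientation: [[0.999, 0.054, 0.001], [0.054, -0.999, -0.0], [0.001, 0.0, -1.0]]
wrist_force: [0.7, 0.3, 0.4]
opening: 0.331
```

Emit:
play_rows:
  series: "170 0 0 0.001 0 0 0; 170 0 0 0.001 0 0 0; 170 0 0 0.002 0 0 0; 170 0 0 0.002 0 0 0; 170 0 0 0.003 0 0 0; 170 0 0 0.003 0 0 0; 170 0 0 0.004 0 0 0; 170 0 0 0.004 0 0 0"

```text
t: 4.15
tcp_pos: [0.5152, -0.105, 0.0527]
orientation: [[0.999, 0.054, -0.0], [0.054, -0.999, 0.0], [-0.0, -0.0, -1.0]]
wrist_force: [0.3, -0.8, -0.4]
opening: 0.337
```

```bash
python3 -c "
from h import *
goto(.5145,-.108,.05,3)
save('wrist','w2.png')"
```

```text
t 4.15 p [ 0.5152 -0.105   0.0527] yaw 3.07 F [ 0.26 -0.77 -0.36] op 0.337 Rz [-2.e-04  1.e-04 -1.e+00]
shift [-0.0009  0.0029  0.0027] turn z 0.07
```

View pics/w2.png

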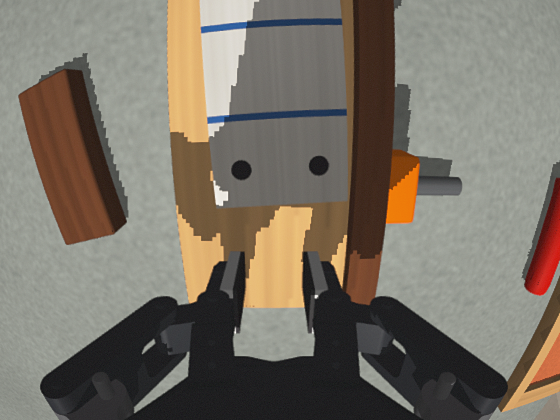

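No contact yet. The fingers are behind the plate's trailing edge (about row 205) and over the ledge. I'll feel down gently for it.

Emit:
play_rows:
  series: "170 0 0 0.0005 0 0 0; 170 0 0 0.001 0 0 0; 170 0 0 0.001 0 0 0; 170 0 0 0.0015 0 0 0; 170 0 0 0.0015 0 0 0; 170 0 0 0.002 0 0 0; 170 0 0 0.002 0 0 0; 170 0 0 0.002 0 0 0"

```text
t: 5.2
tcp_pos: [0.5154, -0.1051, 0.0508]
orientation: [[0.999, 0.054, 0.0], [0.054, -0.999, -0.0], [0.0, 0.0, -1.0]]
wrist_force: [-0.5, -0.7, -0.2]
opening: 0.339
```

Emit:
play_rows:
  series: "170 0 0 0.0005 0 0 0; 170 0 0 0.001 0 0 0; 170 0 0 0.001 0 0 0; 170 0 0 0.0015 0 0 0; 170 0 0 0.0015 0 0 0; 170 0 0 0.002 0 0 0; 170 0 0 0.002 0 0 0; 170 0 0 0.002 0 0 0"

```text
t: 6.2
tcp_pos: [0.5154, -0.1051, 0.0497]
orientation: [[0.999, 0.054, -0.0], [0.054, -0.999, 0.0], [-0.0, -0.0, -1.0]]
wrist_force: [-4.0, 1.7, 8.5]
opening: 0.334
```

Contact at TCP z ≈ 0.050, so the ledge height is confirmed. Raise 2.5 mm, then push slowly.

Emit:
play_rows:
  series: "170 0 0 -0.0025 0 0 0; 170 0 0 -0.0025 0 0 0; 170 0 -0.005 -0.0025 0 0 0; 170 0 -0.01 -0.0025 0 0 0; 170 0 -0.015 -0.0025 0 0 0; 170 0 -0.02 -0.0025 0 0 0; 170 0 -0.025 -0.0025 0 0 0; 170 0 -0.03 -0.0025 0 0 0"

```text
t: 7.2
tcp_pos: [0.5136, -0.075, 0.0513]
orientation: [[0.999, 0.054, -0.0], [0.054, -0.999, -0.0], [-0.0, 0.0, -1.0]]
wrist_force: [1.2, -1.2, -0.7]
opening: 0.335
```

Emit:
play_rows:
  series: "170 0 -0.005 0 0 0 0; 170 0 -0.01 0 0 0 0; 170 0 -0.015 0 0 0 0; 170 0 -0.02 0 0 0 0; 170 0 -0.025 0 0 0 0; 170 0 -0.03 0 0 0 0; 170 0 -0.035 0 0 0 0; 170 0 -0.04 0 0 0 0"

```text
t: 8.2
tcp_pos: [0.5116, -0.0348, 0.0513]
orientation: [[0.999, 0.054, 0.0], [0.054, -0.999, -0.0], [0.0, 0.0, -1.0]]
wrist_force: [-0.4, -1.3, -0.9]
opening: 0.333
```

```bash
python3 -c "
from h import *
goto(.5145,-.108,.05,3);print(rail(state()['tcp_pos']))
save('wrist','w3.png')"
```

```text
t 8.2 p [ 0.5116 -0.0348  0.0513] yaw 3.08 F [-0.43 -1.33 -0.86] op 0.333 Rz [ 0. -0. -1.]
shift [-0.001   0.0732  0.0013] turn z 0.08
[ 0.00586694 -0.0517078 ]
```

View pics/w3.png

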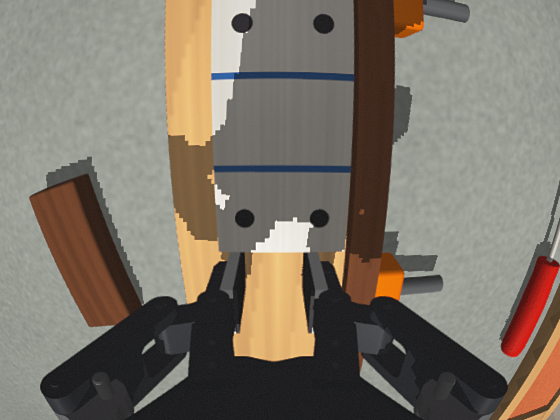

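The plate is squared against both fingertips. Its blue lines are level at rows 76 and 170 and its trailing edge is at row 252.

```bash
python3 -c "
from h import *
for u,v in((213,76),(353,76),(216,170),(351,170),(219,251),(344,251)): print(np.round(rail(wrist_at(u,v,.056)),4))"
```

```text
[-0.0194  0.0396]
[0.0402 0.0401]
[-0.0191 -0.0016]
[ 0.0408 -0.0015]
[-0.0199 -0.0412]
[ 0.0405 -0.0414]
```

Two more pushes of 40 mm, then one of 16 mm, then a look at the left end.

Emit:
play_rows:
  series: "170 0 -0.005 0 0 0 0; 170 0 -0.01 0 0 0 0; 170 0 -0.015 0 0 0 0; 170 0 -0.02 0 0 0 0; 170 0 -0.025 0 0 0 0; 170 0 -0.03 0 0 0 0; 170 0 -0.035 0 0 0 0; 170 0 -0.04 0 0 0 0"

```text
t: 9.25
tcp_pos: [0.5094, 0.0051, 0.0513]
orientation: [[0.999, 0.054, -0.0], [0.054, -0.999, -0.0], [-0.0, 0.0, -1.0]]
wrist_force: [0.0, -0.1, 0.1]
opening: 0.334
```

Emit:
play_rows:
  series: "170 0 -0.005 0 0 0 0; 170 0 -0.01 0 0 0 0; 170 0 -0.015 0 0 0 0; 170 0 -0.02 0 0 0 0; 170 0 -0.025 0 0 0 0; 170 0 -0.03 0 0 0 0; 170 0 -0.035 0 0 0 0; 170 0 -0.04 0 0 0 0"

```text
t: 10.25
tcp_pos: [0.5073, 0.045, 0.0513]
orientation: [[0.999, 0.054, 0.0], [0.054, -0.999, -0.0], [0.0, 0.0, -1.0]]
wrist_force: [-0.2, -1.6, 0.0]
opening: 0.331
```

Emit:
play_rows:
  series: "170 0 -0.004 0 0 0 0; 170 0 -0.008 0 0 0 0; 170 0 -0.012 0 0 0 0; 170 0 -0.016 0 0 0 0; 170 0 -0.016 0 0 0 0; 170 0 -0.016 0 0 0 0; 170 0 -0.016 0 0 0 0; 170 0 -0.016 0 0 0 0"

```text
t: 11.25
tcp_pos: [0.5064, 0.0607, 0.0513]
orientation: [[0.999, 0.053, -0.0], [0.053, -0.999, 0.0], [-0.0, -0.0, -1.0]]
wrist_force: [0.4, -0.3, -0.3]
opening: 0.336
```

```bash
python3 -c "
from h import *
goto(.5145,-.108,.05,3);print(rail(state()['tcp_pos']))
save('wrist','w4.png')"
```

```text
t 11.25 p [0.5064 0.0607 0.0513] yaw 3.06 F [ 0.4  -0.33 -0.26] op 0.336 Rz [-1.e-04  1.e-04 -1.e+00]
shift [-0.0009  0.1689  0.0012] turn z 0.06
[0.00571351 0.0439627 ]
```

View pics/w4.png

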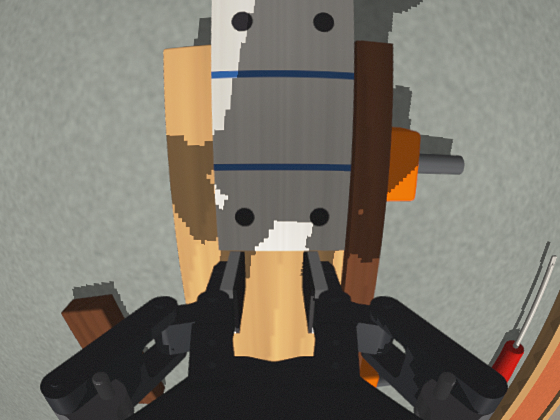

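The leading blue line is at row 74 and the rail's left end at row 47 near column 190, so there is some way left to go.

```bash
python3 -c "
from h import *
for u,v,z in((213,74,.056),(353,73,.056),(166,48,.05),(210,46,.05)): print(np.round(rail(wrist_at(u,v,z)),4))"
```

```text
[-0.0194  0.1355]
[0.0401 0.1365]
[-0.0424  0.1498]
[-0.0218  0.149 ]
```

Remaining 13.5 mm. Push that, back off, and lift.

Emit:
play_rows:
  series: "170 0 -0.003 0 0 0 0; 170 0 -0.006 0 0 0 0; 170 0 -0.009 0 0 0 0; 170 0 -0.012 0 0 0 0; 170 0 -0.0135 0 0 0 0; 170 0 -0.0135 0 0 0 0; 170 0 -0.0135 0 0 0 0; 170 0 -0.0135 0 0 0 0"

```text
t: 12.3
tcp_pos: [0.5057, 0.0743, 0.0513]
orientation: [[0.999, 0.054, 0.0], [0.054, -0.999, 0.0], [0.0, -0.0, -1.0]]
wrist_force: [-0.2, 0.0, -0.7]
opening: 0.335
```

Emit:
play_rows:
  series: "170 0 0.005 0 0 0 0; 170 0 0.012 0 0 0 0; 170 0 0.02 0 0 0 0; 170 0 0.03 0 0 0 0; 170 0 0.03 -0.02 0 0 0; 170 0 0.03 -0.04 0 0 0; 170 0 0.03 -0.07 0 0 0; 170 0 0.03 -0.07 0 0 0"

```text
t: 13.3
tcp_pos: [0.5098, 0.0437, 0.124]
orientation: [[0.999, 0.053, 0.006], [0.053, -0.999, 0.0], [0.006, 0.0, -1.0]]
wrist_force: [-0.1, 0.3, -0.4]
opening: 0.33
```

```bash
python3 -c "
from h import *
goto(.5145,-.108,.05,3)
save('wrist','w5.png')
im=save('scene','s5.png')
a=cv2.imread('pics/w5.png');b=cv2.resize(cv2.imread('pics/s5.png')[150:250,180:420],None,fx=2,fy=2,interpolation=cv2.INTER_CUBIC)
b=cv2.copyMakeBorder(b[:180],0,0,0,80,0);b=np.vstack([a,b]) ;cv2.imwrite('pics/c5.png',b)"
```

```text
t 13.3 p [0.5098 0.0437 0.124 ] yaw 3.05 F [-0.07  0.31 -0.36] op 0.33 Rz [ 5.8e-03  1.0e-04 -1.0e+00]
shift [-0.0038  0.1518  0.074 ] turn z 0.05
```

View pics/c5.png

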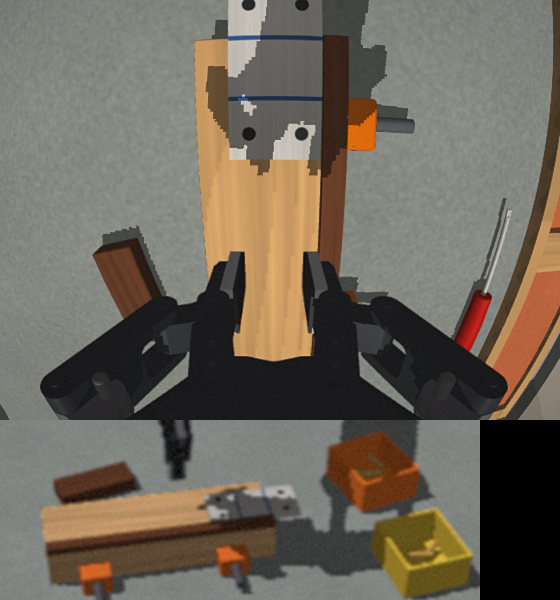

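The leading line is at row 38. The rail's end is at row 40 on the near side and row 36 at the fence, so they are level. The plate is flat and in line, and the gripper is clear. I'll check the numbers and hand in.

```bash
python3 -c "
from h import *
for u,v,z in((229,38,.056),(322,38,.056),(229,98,.056),(322,98,.056),(196,41,.05),(226,39.5,.05)): print(np.round(rail(wrist_at(u,v,z)),4))
print(job_done())"
```

```text
[-0.0218  0.1481]
[0.037  0.1483]
[-0.022   0.1088]
[0.0372 0.1089]
[-0.0446  0.1487]
[-0.0245  0.1484]
the job is handed in; nothing more can be done
None
```

I pushed the plate about 158 mm along the ledge towards the yellow bin (+y) with two half-closed fingertips. I then backed off 30 mm, lifted clear and handed the job in at about 13 s of the 48 s allowed; no verdict was reported.

- **Position:** the last wrist view puts the leading blue line at rail y 0.148, against 0.1485 for the rail's end. They are level within about 1 mm, so about 40 mm of the plate sticks out.
- **Lie:** the plate looks flat, is in line with the rail within about 0.2°, and sits at x ≈ +0.008 m.
- **Surroundings:** the bin, offcut and screwdriver look undisturbed in the last pictures. The glue bottle was out of frame, though the arm went nowhere near it. The arm touches nothing.
- **Disagreement:** the camera views differ by about 2 mm along the rail. I removed that by comparing the line and the rail's end in the same picture.

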